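# Release the glass strip from its clamp board

### The arm

A 7-joint arm with a two-finger parallel gripper is mounted at the origin on the work surface. World frame = base frame: x ahead of the robot, y to its left, z up, the work surface at z = 0. Lengths are in m, angles in rad, forces in N, time in s.
With the tool pointing down it reaches from about 0.425 to 0.925 m from the base axis. Payload 6.8 kg.
Tool frame: the origin (TCP) lies at the very end of the fingers, on their centre line; the grasp point (between the pads) lies 19 mm behind it; x points along the fingers, y is the direction in which the jaws open and shut, and the axes are right-handed (so a half turn about x gives the same grasp; the last joint's range is limited). The gripper opens to 85 mm and grips with 20 to 120 N. Pads are 22 mm wide; open, the fingers measure 114 mm over their backs; the gripper's body (76 mm by 85 mm) begins 54 mm behind the grasp point. The pads swing forward as they close: fully open they stand 13 mm farther back than shut.
Start: joints at [-1.212, 0.477, 0.022, 1.555, -0.011, 1.109, -0.083], TCP at [0.304, 0.603, 0.231] pointing down, gripper open.
Joint ranges: [-2.96, 2.96], [-0.34, 2.1], [-1.41, 1.46], [0.24, 2.44], [-1.37, 4.51], [0.17, 1.92], [-2.96, 2.96]. Speed limits (rad/s): [2.39, 2.39, 3.14, 3.14, 3.14, 3.14, 3.14].

### API

Orientations are given as a rotation vector (axis times angle).
In Python, from bench import get_obs, grab_frame, camera_info, hand_in gives the robot as it stands.
- The arm moves only by the tool apply_moves, never from a script. Its argument "series" is text: rows parted by semicolons, each of 7 numbers parted by spaces: the turn, a rotation vector about the tool's x, y, z in rad, then the shift along the tool's x, y, z in m, then the opening, from 0 (shut) to 1 (fully open). In form: wx wy wz tx ty tz hand; .... A call has 1 to 12 rows; each row is the pose to reach, as a shift and turn from the pose commanded when the call began, along the tool's axes at that moment; what a row does not reach only later rows make up. A row lasts 1/8 s, in which the tool goes at most 62.5 mm and 10.7 degrees, less where a joint would pass 70% of its speed; a pose out of reach is approached as far as the arm can. A call with a gripper value outside its range is refused whole. The fingers move at their own pace and stop on an object; "force" is the grip in N (left out, the last holds). Time passes only in rows, so rows that repeat a pose let the fingers close. It gives the time, the measured TCP pose, the force and the opening at its end, in the units of the state.
- get_obs(): the state, without advancing time (a new reading comes with each control period).
- grab_frame(name): name is "scene" or "top" or "wrist"; returns the picture (420x560x3 uint8, blue, green, red); there is no depth.
- camera_info(name): a dict with "fov_y" (degrees; the focal length in pixels is half the picture's height over the tangent of half this angle, whatever the lens; pixels are square), "cx", "cy" (the principal point, pixels), "D" ([k1, k2, p1, p2, k3] as OpenCV has them; the pictures are not rectified), "rvec" (rotation vector, rad) and "tvec" (3), from world to camera coordinates, as OpenCV has them. Camera axes: x right, y down, z forward; pixel columns grow to the right and rows downward; lengths in m; the calibration is good to about 2 mm. A picture is of the moment at which its call begins: read the wrist's pose just before it. camera_info takes no time and is no camera call; for the wrist camera it gives the pose at the moment of the call.
- hand_in(): hands the job in, once; it reports no verdict.
The state is a dict: "clock": time; "joints": joint angles; "qvel": joint speeds; "tau": joint torques, N m; "tcp_pos": TCP position; "orientation": TCP orientation; "contact_force": force on the tool from outside, world axes, zero at the start; "moment": the same for the moment, N m; "grip_width": finger opening in m.
Only numpy, scipy, OpenCV 4.12 (cv2) and the standard library are available. Lean on these libraries where they do the work, as an engineer would, in place of code of your own. Each camera call takes 0.05 s, during which the arm holds its last target.

### The job

Two plywood clamp boards on the stained-glass bench each hold a piece of red glass under a hinged bar. On the board that holds the narrow strip, swing the clamp bar well up by its black grip so that it stays up, then slide the strip straight out from where the bar clamps it, keeping it down on the board, and leave it lying flat and lengthwise on the front part of that board, wholly clear of where the bar comes down. Leave the wide pane on the other board where it is.

Things in the scene. Friction and masses are not known exactly. Their poses are not given: they have to be found in the camera images.
- jig: Fixed plywood clamp board that holds the narrow strip (an identical board near it holds the wide pane; which is left varies). 280 mm long (x), 120 wide (y), 18 thick, z up. Origin: under it, on its middle line; it runs from x = -170 mm (front, empty, towards the robot) to x = +110 (hinge end). The bar's hinge line is parallel to y at x = +95, z = 32 mm; closed, the bar crosses the glass at x = +3 to +17 mm.
- clamp (a joint): Angle of that board's steel clamp bar, rad: 0 closed on the glass, growing as it swings up and back to the hinge end, 1.57 upright, stop at 1.75. The stiff hinge stays where it is left; lifting takes about 4 to 6 N at the grip. Two flat arms, 12 mm high, at y = +-56 mm of the board carry the bar.
- clamp_grip (a point): Middle of the black round grip, 16 mm in diameter, 45 mm long, parallel to the board's y, on the end of the clamp bar beyond the board's right-hand (-y) edge. Closed it lies at (10, -95, 32) mm in the board's frame, with bare table below it; it swings on a radius of 85 mm about the hinge line.
- strip_mid (a point): Centre (half-way up) of the loose narrow strip of dark red glass: 110 mm long (its x), 40 wide (its y), 8 thick, about 90 g. It lies flat on the board (centre 22 mm above the table), lengthwise, with nearly half of it sticking out from under the bar towards the robot.
- pane_mid (a point): Centre (half-way up) of the wide loose pane of the same red glass, 110 x 82 x 8 mm, under the bar of the other clamp board; to be left alone.
There are look-alikes about, which are no part of the job. What is shaped like the part that bears strip_mid but grey, orange or yellow is not meant.

How it is judged:
On the way:
1. the clamp bar is swung up, at least 0.9 rad (about 50 degrees), while the strip is still in its place (not drawn forward of x = -25 mm on the board) (value of joint clamp above 0.9 rad and x of strip_mid in the frame of jig above -0.025 m), for 0.2 s.
At the end, for the whole second after the job is handed in: The bar is still up (over 0.8 rad); the strip rests flat on the front part of its own board: its centre between 55 and 135 mm in front of the board's origin (so that no glass is under the closed bar), within 30 mm of the board's middle line, lengthwise to within 0.3 rad, let go and at rest (value of joint clamp above 0.8 rad and x of strip_mid in the frame of jig between -0.135 and -0.055 m and y of strip_mid in the frame of jig between -0.03 and 0.03 m and z of strip_mid in the frame of jig between 0.017 and 0.028 m and angle between the x axis of strip_mid and the x axis of jig, either way round below 0.3 rad and angle between strip_mid's own z axis and vertical below 0.1 rad and linear speed of strip below 0.02 m/s); the robot touches nothing.
It fails at once if the strip is lifted more than 25 mm off the board instead of slid (z of strip_mid in the frame of jig above 0.047 m).
It fails at once if the wide pane is moved more than 15 mm (distance of pane_mid from where it was at the start of the episode above 0.015 m).
It also fails if it takes over 51 s, if anything falls off the work surface, if the arm or the gripper's body presses on something with over 40 N, if the wrist force passes 120 N, or if a joint passes its speed limit or range.

## Working session

There is one attempt and no reset: what is moved stays moved. The work goes in short steps, Python scripts to look and compute and a tool call to move; the robot and the scene stay as the last step left them, time stands still between calls to the robot, and variables do not carry over. Pictures are saved under pics/ and viewed, and the job is handed in when it is done.

Besides the shell and the picture viewer there is one more tool, called after ">>>" by a JSON object that holds its "fn" and its "kwargs". apply_moves: Moves the arm, as the interface text tells. Its arguments: {"type":"object","properties":{"series":{"type":"string"},"force":{"type":"number"}},"required":["series"]}

```bash
mkdir -p pics; ls
python3 - <<'E'
from bench import *
import cv2
o=get_obs(); print(o)
for n in ["scene","top","wrist"]:
    print(n,camera_info(n)); cv2.imwrite(f"pics/{n}0.png",grab_frame(n))
E
```

```text
pics
{'clock': 0.0, 'joints': array([-1.21211109,  0.47776   ,  0.02235028,  1.5564587 , -0.01149595,
        1.10927555, -0.08314895]), 'qvel': array([ 0.0019157 ,  0.00045709,  0.00119208,  0.00089339,  0.00058896,
        0.00165096, -0.00065974]), 'tau': array([-6.17586047e-04, -5.96454763e+01,  1.60755124e+00, -2.81187558e+01,
        1.24324544e-02,  9.56291333e-03,  5.47572355e-06]), 'tcp_pos': array([0.30351805, 0.60225476, 0.23034974]), 'orientation': array([ 0.36466333,  1.53990103, -0.36743607]), 'contact_force': array([0.96041455, 0.68934011, 0.23232615]), 'moment': array([-0.00553245, -0.0177326 , -0.02358199]), 'grip_width': 0.08551932419972276}
scene {'fov_y': 51.46597578182656, 'cx': 272.13394706518557, 'cy': 205.56409499656948, 'D': array([-0.00366911,  0.        ,  0.        ,  0.        ,  0.        ]), 'rvec': array([ 2.46702051,  0.80741969, -0.22870749]), 'tvec': array([-0.36406634, -0.24874636,  1.20378151])}
top {'fov_y': 53.27870978654066, 'cx': 284.3966440243386, 'cy': 208.39750636951197, 'D': array([-0.10660505,  0.        ,  0.        ,  0.        ,  0.        ]), 'rvec': array([ 2.17225064, -2.17625576,  0.14540411]), 'tvec': array([-0.05791552,  0.49994496,  0.82975707])}
wrist {'fov_y': 64.77632682980754, 'cx': 278.0070138405878, 'cy': 208.50783688592352, 'D': array([-0.06015544,  0.        ,  0.        ,  0.        ,  0.        ]), 'rvec': array([-2.43096968, -1.49901498, -0.24320252]), 'tvec': array([-0.67489923, -0.04136318,  0.37975566])}
```

View pics/scene0.png

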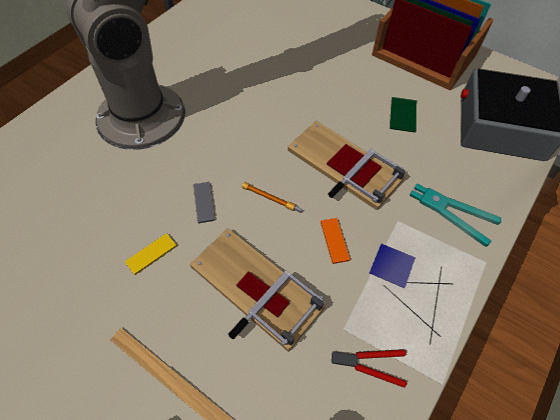

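View pics/top0.png

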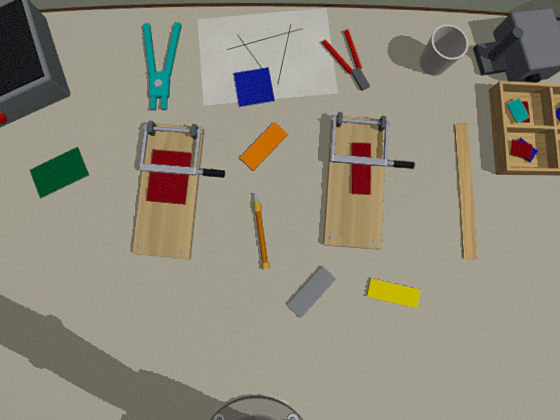

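View pics/wrist0.png

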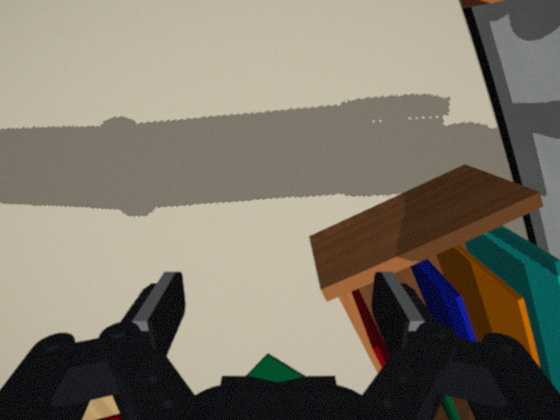

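Red glass candidates in the top view: the wide pane at (170,177) on the left board, the narrow strip at (361,168) on the right board, and a red scrap in the box at (523,149). Other look-alikes are the grey (311,291), orange (263,146) and yellow (393,292) pieces. I choose the narrow strip at (361,168), whose grip is at (404,164). Next is a close crop and a measurement.

```bash
cat > h.py <<'E'
import numpy as np, cv2
from bench import *
def K(ci):
    f=210/np.tan(np.radians(ci['fov_y']/2)); return np.array([[f,0,ci['cx']],[0,f,ci['cy']],[0,0,1.]])
def ray(ci,px):
    u=cv2.undistortPoints(np.array(px,float).reshape(-1,1,2),K(ci),ci['D']).reshape(-1,2)
    R=cv2.Rodrigues(ci['rvec'])[0]; d=np.c_[u,np.ones(len(u))]@R; return -R.T@ci['tvec'],d
def plane(ci,px,z):
    c,d=ray(ci,px); return c+d*((z-c[2])/d[:,2])[:,None]
def proj(ci,P): return cv2.projectPoints(np.array(P,float).reshape(-1,1,3),ci['rvec'],ci['tvec'],K(ci),ci['D'])[0].reshape(-1,2)
E
python3 - <<'E'
from h import *
im=cv2.imread('pics/top0.png'); ci=camera_info('top')
cv2.imwrite('pics/crop.png',cv2.resize(im[95:265,300:440],None,fx=3.5,fy=3.5,interpolation=cv2.INTER_CUBIC))
hsv=cv2.cvtColor(im,cv2.COLOR_BGR2HSV)
for x,y in [(350,220),(362,180),(404,164),(345,130),(400,200)]: print(x,y,hsv[y,x])
roi=np.zeros(im.shape[:2],np.uint8); roi[95:260,315:425]=1
def comp(m):
    n,l,s,c=cv2.connectedComponentsWithStats((m*roi).astype(np.uint8)); 
    return [(s[i],c[i]) for i in range(1,n) if s[i][4]>30],l
H,S,V=[hsv[...,i].astype(int) for i in range(3)]
wood=(H>8)&(H<25)&(S>80)&(V>110); red=((H<6)|(H>172))&(S>150); blk=(V<55)
for nm,m,z in [('wood',wood,.018),('red',red,.026),('blk',blk,.032)]:
    pts=cv2.findNonZero((m*roi).astype(np.uint8))
    print(nm,comp(m)[0])
    if nm!='blk':
        b=cv2.boxPoints(cv2.minAreaRect(pts)); print(b.tolist(), plane(ci,b,z).round(4).tolist())
E
```

```text
350 220 [ 19  99 159]
362 180 [175 255 112]
404 164 [68 31 33]
345 130 [ 20 101 164]
400 200 [ 22  30 163]
wood [(array([343, 116,  28,   4,  41], dtype=int32), array([356.24390244, 117.56097561])), (array([ 335,  122,   50,   36, 1183], dtype=int32), array([358.08368555, 138.11749789])), (array([ 324,  162,   61,   87, 3967], dtype=int32), array([353.23342576, 209.15402067]))]
[[323.50201416015625, 244.96888732910156], [331.62261962890625, 115.03892517089844], [388.02728271484375, 118.56422424316406], [379.90667724609375, 248.4941864013672]] [[0.425, -0.1395, 0.018], [0.7029, -0.1612, 0.018], [0.6966, -0.2841, 0.018], [0.4171, -0.2573, 0.018]]
red [(array([352, 143,  19,  14, 246], dtype=int32), array([361.00406504, 149.34552846])), (array([352, 164,  19,  30, 542], dtype=int32), array([360.77675277, 178.5       ]))]
[[352.0, 143.0], [370.0, 143.0], [370.0, 193.0], [352.0, 193.0]] [[0.639, -0.2022, 0.026], [0.6394, -0.2407, 0.026], [0.5323, -0.2374, 0.026], [0.5322, -0.1995, 0.026]]
blk [(array([379, 117,   5,  14,  34], dtype=int32), array([380.41176471, 124.94117647])), (array([393, 161,  21,   7, 124], dtype=int32), array([403.31451613, 164.07258065]))]
```

View pics/crop.png

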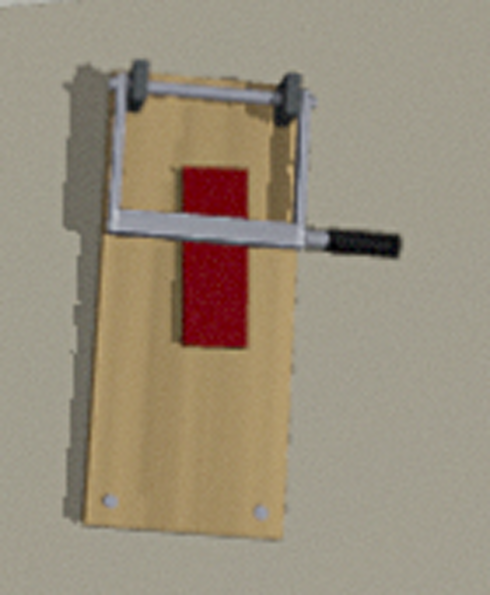

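The crop confirms it: narrow dark red strip, clamp bar across it, and the black grip to the right. Now I'll cross-check the grip position and the board pose.

```bash
cat >> h.py <<'E'
from scipy.spatial.transform import Rotation as Ro
yaw=-0.087; ORG=np.array([.590,-.213,0])
def setb(o,y): 
    global ORG,yaw; ORG=np.array(o); yaw=y
def b2w(p): return ORG+Ro.from_euler('z',yaw).apply(p)
def w2b(p): return Ro.from_euler('z',-yaw).apply(np.asarray(p)-ORG)
def toolR(ang): # tool x down, tool y at world azimuth ang
    x=np.array([0,0,-1.]); y=np.array([np.cos(ang),np.sin(ang),0]); return Ro.from_matrix(np.c_[x,y,np.cross(x,y)])
def rel(P,R,base=None):
    o=get_obs(); p0,R0=(o['tcp_pos'],Ro.from_rotvec(o['orientation'])) if base is None else base
    return np.r_[(R0.inv()*R).as_rotvec(),R0.inv().apply(np.asarray(P)-p0)].round(4)
E
python3 - <<'E'
from h import *
im=cv2.imread('pics/top0.png'); ci=camera_info('top'); cs=camera_info('scene')
w=lambda c,r:plane(ci,[[c,r]],.018)[0]
# board edges from wood mask, left and right edge lines at rows 180..240
hsv=cv2.cvtColor(im,cv2.COLOR_BGR2HSV); wood=(hsv[...,0]>8)&(hsv[...,0]<25)&(hsv[...,1]>65)&(hsv[...,2]>90)
L=[];Rr=[]
for r in range(200,240):
    c=np.where(wood[r,315:400])[0]+315; L.append((c.min()-.5,r)); Rr.append((c.max()+.5,r))
for E_ in (L,Rr):
    P=plane(ci,E_,.018); print('edge yaw',np.polyfit(P[:,0],P[:,1],1))
print('grip top', plane(ci,[[403.3,164.1]],.034))
R0=Ro.from_rotvec(get_obs()['orientation']); print(R0.as_matrix().round(3))
print('grip exp',b2w([.01,-.095,.032]), proj(cs,b2w([.01,-.095,.032])),proj(ci,b2w([.01,-.095,.032])))
print('corners scene',proj(cs,[b2w(p) for p in [(-.17,.06,.018),(-.17,-.06,.018),(.11,-.06,.018)]]))
s=cv2.imread('pics/scene0.png'); g=cv2.cvtColor(s,cv2.COLOR_BGR2GRAY); m=np.zeros_like(g); m[310:345,220:255]=(g[310:345,220:255]<50)
print(cv2.connectedComponentsWithStats(m)[2:])
cv2.imwrite('pics/crop2.png',cv2.resize(s[220:360,180:340],None,fx=4,fy=4,interpolation=cv2.INTER_CUBIC))
E
```

```text
edge yaw [-0.077361   -0.10537425]
edge yaw [-0.07783175 -0.22577181]
grip top [[ 0.59250786 -0.30829383  0.034     ]]
[[-0.001  0.45   0.893]
 [-0.001  0.893 -0.45 ]
 [-1.    -0.001  0.   ]]
grip exp [ 0.5917076 -0.3085096  0.032    ] [[237.35892113 327.71987112]] [[403.13010217 164.67879854]]
corners scene [[227.47918126 227.11367385]
 [188.86396802 263.27768965]
 [287.39012234 350.04538225]]
(array([[     0,      0,    560,    420, 235026],
       [   229,    318,     20,     21,    170],
       [   251,    318,      4,      4,      4]], dtype=int32), array([[279.53037536, 209.41247351],
       [238.14117647, 327.91764706],
       [252.5       , 319.5       ]]))
```

View pics/crop2.png

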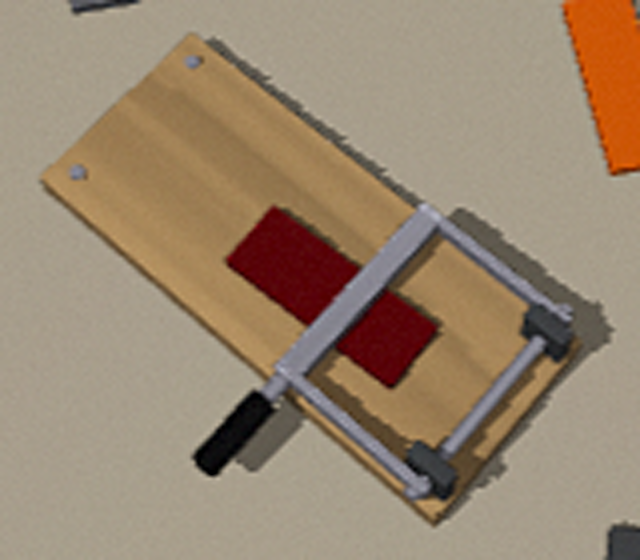

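Run:
```python
from h import *
R=toolR(-.08)
print(rel([.592,-.308,.16],R))
```

```text
[ 1.184e+00  9.000e-04  1.200e-03  7.160e-02 -6.831e-01  6.672e-01]
```

>>> {"fn": "apply_moves", "kwargs": {"series": "0.6 0 0 0 -0.342 0.334 1;1.184 0 0 0 -0.683 0.667 1;1.184 0 0 0 -0.683 0.667 1;1.184 0 0 0 -0.683 0.667 1;1.184 0 0 0 -0.683 0.667 1;1.184 0 0 0 -0.683 0.667 1;1.184 0 0 0 -0.683 0.667 1;1.184 0 0 0 -0.683 0.667 1;1.184 0 0 0 -0.683 0.667 1;1.184 0 0 0 -0.683 0.667 1;1.184 0 0 0 -0.683 0.667 1;1.184 0 0 0 -0.683 0.667 1", "force": 40}}

```text
clock: 1.65
tcp_pos: [0.5306, -0.1139, 0.2313]
orientation: [1.268, 1.171, -1.267]
contact_force: [0.8, 0.8, 0.1]
grip_width: 0.0851
```

Run:
```python
from h import *
R=toolR(-.08); print(get_obs()['joints'])
print(rel([.592,-.308,.09],R))
```

```text
[-0.39895198  0.28936788  0.606689    1.90476145 -0.19445029  1.00533939
  0.21371118]
[ 0.0006 -0.0004 -0.0003  0.1413  0.0766  0.1887]
```

>>> {"fn": "apply_moves", "kwargs": {"series": "0 0 0 0.05 0.077 0.188 1;0 0 0 0.1 0.077 0.188 1;0 0 0 0.1 0.077 0.188 1;0 0 0 0.1 0.077 0.188 1;0 0 0 0.1 0.077 0.188 1;0 0 0 0.1 0.077 0.188 1;0 0 0 0.1 0.077 0.188 1"}}

```text
clock: 2.52
tcp_pos: [0.5927, -0.3041, 0.1321]
orientation: [1.268, 1.171, -1.265]
contact_force: [0.5, 0.7, 0.5]
grip_width: 0.0856
```

Run:
```python
from h import *
R=toolR(-.08)
print(rel([.592,-.308,.015],R)); ci=camera_info('wrist'); im=grab_frame('wrist'); print(proj(ci,[.592,-.308,.032]))
cv2.imwrite('pics/w1.png',im)
```

```text
[ 0.002  -0.0008 -0.0012  0.1171 -0.0005  0.004 ]
[[277.44211454 214.93928503]]
```

View pics/w1.png

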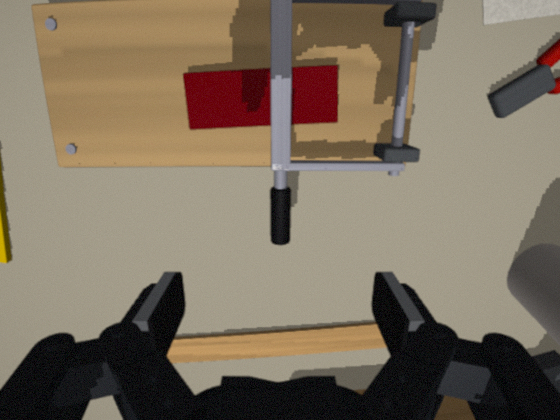

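The grip is centred between the open jaws, at (280,215) against a predicted (277,215). I'll descend and close on it.

>>> {"fn": "apply_moves", "kwargs": {"series": "0 0 0 0.06 -0.0005 0.004 1;0 0 0 0.1 -0.0005 0.004 1;0 0 0 0.117 -0.0005 0.004 1;0 0 0 0.117 -0.0005 0.004 1;0 0 0 0.117 -0.0005 0.004 0;0 0 0 0.117 -0.0005 0.004 0;0 0 0 0.117 -0.0005 0.004 0;0 0 0 0.117 -0.0005 0.004 0;0 0 0 0.117 -0.0005 0.004 0;0 0 0 0.117 -0.0005 0.004 0", "force": 40}}

```text
clock: 3.82
tcp_pos: [0.594, -0.31, 0.0154]
orientation: [1.269, 1.166, -1.264]
contact_force: [5.3, -1.6, 0.5]
grip_width: 0.0147
```

Run:
```python
from h import *
o=get_obs(); print(o['tcp_pos'],o['grip_width'],o['contact_force'],w2b(o['tcp_pos']))
# arc in board frame: offset from current TCP, tool frame: x=-z, y=board x
for a in [.15,.3,.45,.6,.75,.9,1.05,1.2,1.35]:
    print(a, round(-.085*np.sin(a),4), round(.085*(1-np.cos(a)),4))
```

```text
[ 0.59399041 -0.31000279  0.01541941] 0.014660782392881117 [ 5.28920636 -1.61331568  0.45415711] [ 0.01240392 -0.09628919  0.01541941]
0.15 -0.0127 0.001
0.3 -0.0251 0.0038
0.45 -0.037 0.0085
0.6 -0.048 0.0148
0.75 -0.0579 0.0228
0.9 -0.0666 0.0322
1.05 -0.0737 0.0427
1.2 -0.0792 0.0542
1.35 -0.0829 0.0664
```

>>> {"fn": "apply_moves", "kwargs": {"series": "0 0 0 -0.006 0.001 0 0;0 0 0 -0.013 0.002 0 0;0 0 0 -0.019 0.003 0 0;0 0 0 -0.025 0.005 0 0;0 0 0 -0.031 0.007 0 0;0 0 0 -0.037 0.0095 0 0;0 0 0 -0.043 0.0125 0 0;0 0 0 -0.048 0.016 0 0;0 0 0 -0.048 0.016 0 0"}}

```text
clock: 4.95
tcp_pos: [0.6059, -0.3109, 0.0627]
orientation: [1.268, 1.172, -1.269]
contact_force: [-4.8, -0.4, 0.2]
grip_width: 0.0142
```

Run:
```python
from h import *
o=get_obs(); print(w2b(o['tcp_pos']),o['grip_width'],o['contact_force'])
cv2.imwrite('pics/s1.png',grab_frame('scene')[200:400,150:400])
```

```text
[ 0.02433428 -0.09619377  0.06271816] 0.014236642567383858 [-4.77105397 -0.4203899   0.20626398]
```

View pics/s1.png

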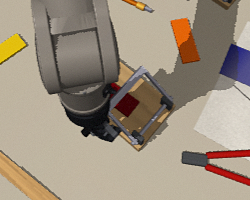

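The picture shows the bar rising with the grip held and the strip still in place. I'll continue along the arc.

>>> {"fn": "apply_moves", "kwargs": {"series": "0 0 0 -0.005 0.004 0 0;0 0 0 -0.010 0.008 0 0;0 0 0 -0.0145 0.0125 0 0;0 0 0 -0.0185 0.017 0 0;0 0 0 -0.022 0.022 0 0;0 0 0 -0.0255 0.0275 0 0;0 0 0 -0.0285 0.0335 0 0;0 0 0 -0.031 0.039 0 0;0 0 0 -0.033 0.045 0 0;0 0 0 -0.0345 0.051 0 0;0 0 0 -0.035 0.054 0 0;0 0 0 -0.035 0.054 0 0"}}

```text
clock: 6.5
tcp_pos: [0.6613, -0.316, 0.1022]
orientation: [1.27, 1.169, -1.266]
contact_force: [-10.8, 3.7, 21.2]
grip_width: 0.0141
```

Run:
```python
from h import *
o=get_obs(); print(w2b(o['tcp_pos']),o['grip_width'],o['contact_force'])
```

```text
[ 0.07999719 -0.09644435  0.10221647] 0.014120320940189373 [-10.76625495   3.69294215  21.21302016]
```

Run:
```python
from h import *
cv2.imwrite('pics/s2.png',cv2.resize(grab_frame('scene')[200:370,170:370],None,fx=3,fy=3)); cv2.imwrite('pics/w2.png',grab_frame('wrist'))
```

```text
(no output)
```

View pics/s2.png

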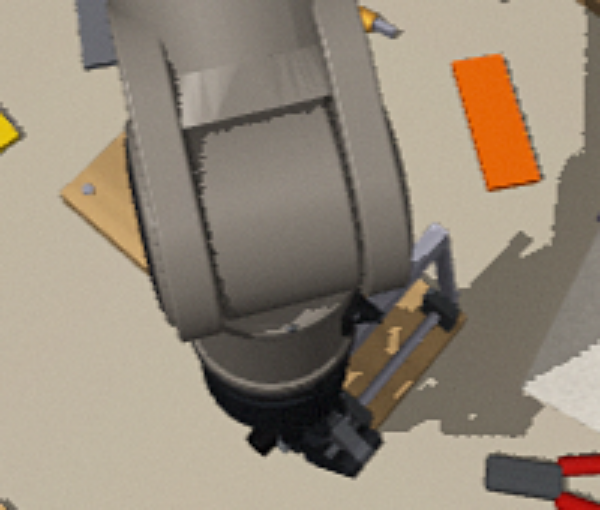

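View pics/w2.png

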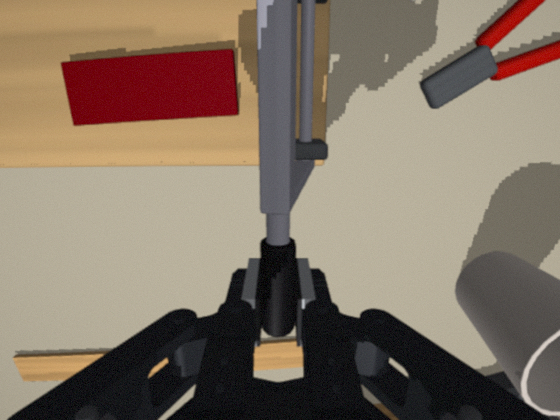

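The bar stands near upright, held by the grip, and the strip still lies in its place. I'll release and rise.

>>> {"fn": "apply_moves", "kwargs": {"series": "0 0 0 -0.003 -0.001 0 0;0 0 0 -0.003 -0.001 0 1;0 0 0 -0.003 -0.001 0 1;0 0 0 -0.003 -0.001 0 1;0 0 0 -0.003 -0.001 0 1;0 0 0 -0.003 -0.001 0 1;0 0 0 -0.003 -0.001 0 1;0 0 0 -0.05 -0.001 0 1;0 0 0 -0.1 -0.001 0 1;0 0 0 -0.12 -0.001 0 1;0 0 0 -0.12 -0.001 0 1"}}

```text
clock: 7.98
tcp_pos: [0.6605, -0.3156, 0.2186]
orientation: [1.269, 1.168, -1.266]
contact_force: [-0.3, 0.7, -0.1]
grip_width: 0.0858
```

Run:
```python
from h import *
setb(ORG,-.08)
ci=camera_info('top'); im=grab_frame('top'); cv2.imwrite('pics/t2.png',im)
cv2.imwrite('pics/t2c.png',cv2.resize(im[95:265,300:440],None,fx=3.5,fy=3.5,interpolation=cv2.INTER_CUBIC))
cv2.imwrite('pics/w3.png',grab_frame('wrist'))
o=get_obs(); print(o['tcp_pos'],o['contact_force'],o['joints'])
print(rel([.53,-.212,.20],toolR(-.08-np.pi/2)))
```

```text
[ 0.65926084 -0.31447457  0.2154254 ] [ 0.08842181  0.42441525 -0.77746255] [-5.12265226e-04  6.44881796e-01  5.83401460e-01  1.44556688e+00
 -3.69056921e-01  1.16406563e+00  5.57731216e-01]
[ 1.5709e+00  8.0000e-04  2.7000e-03  1.5800e-02 -1.3700e-01 -9.1800e-02]
```

View pics/t2c.png

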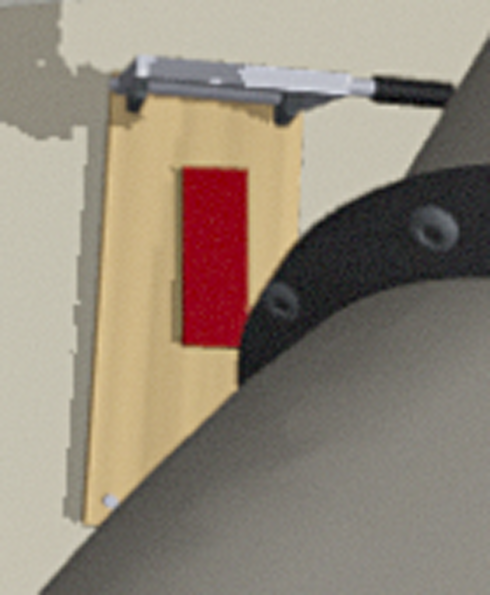

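View pics/w3.png

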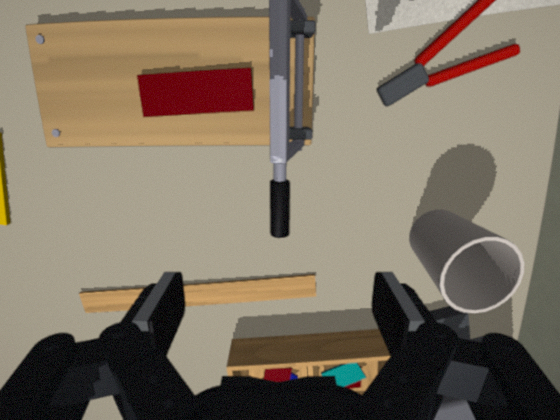

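The bar stays up by itself and the strip is unmoved on the board. I'll measure the strip from the wrist and top pictures.

Run:
```python
from h import *
setb(ORG,-.08)
for n,f,roi in [('wrist','w3',(slice(50,130),slice(120,270))),('top','t2',(slice(130,196),slice(345,373)))]:
    im=cv2.imread(f'pics/{f}.png'); ci=camera_info(n); hsv=cv2.cvtColor(im,cv2.COLOR_BGR2HSV)
    m=np.zeros(im.shape[:2],np.uint8); t=((hsv[...,0]<8)|(hsv[...,0]>170))&(hsv[...,1]>150)
    m[roi]=t[roi]
    c=max(cv2.findContours(m,0,cv2.CHAIN_APPROX_NONE)[0],key=cv2.contourArea).reshape(-1,2)
    P=plane(ci,c,.026); r=cv2.minAreaRect((P[:,:2]*1000).astype(np.float32)); print(n,r, w2b([*np.array(r[0])/1000,.026]).round(4))
    b=cv2.boxPoints(r)/1000; print(b.tolist())
```

```text
wrist ((587.0364379882812, -219.56890869140625), (39.04865264892578, 108.77425384521484), 88.26153564453125) [-0.0024 -0.0068  0.026 ]
[[0.5320820212364197, -0.2374342828989029], [0.640806257724762, -0.24073420464992523], [0.6419908404350281, -0.2017035335302353], [0.5332666039466858, -0.19840361177921295]]
top ((585.7679443359375, -220.01351928710938), (38.49496841430664, 107.85611724853516), 88.49720764160156) [-0.0037 -0.0073  0.026 ]
[[0.5313537120819092, -0.23784007132053375], [0.6391726732254028, -0.24066868424415588], [0.6401821970939636, -0.2021869719028473], [0.53236323595047, -0.19935835897922516]]
```

Run:
```python
from h import *
print(rel([.5565,-.219,.12],toolR(-.03-np.pi/2)))
```

```text
[ 1.5209e+00  8.0000e-04  2.7000e-03  9.5800e-02 -1.0980e-01 -8.6900e-02]
```

>>> {"fn": "apply_moves", "kwargs": {"series": "0.18 0 0 0 -0.05 0 0.7;0.36 0 0 0 -0.11 -0.02 0.7;0.54 0 0 0 -0.11 -0.05 0.7;0.72 0 0 0 -0.11 -0.087 0.7;0.9 0 0 0 -0.11 -0.087 0.7;1.08 0 0 0.03 -0.11 -0.087 0.7;1.26 0 0 0.06 -0.11 -0.087 0.7;1.44 0 0 0.08 -0.11 -0.087 0.7;1.521 0 0 0.096 -0.11 -0.087 0.7;1.521 0 0 0.096 -0.11 -0.087 0.7;1.521 0 0 0.096 -0.11 -0.087 0.7;1.521 0 0 0.096 -0.11 -0.087 0.7"}}

```text
clock: 9.57
tcp_pos: [0.5575, -0.2199, 0.1218]
orientation: [-2.208, 0.033, 2.206]
contact_force: [-0.0, 0.1, 0.2]
grip_width: 0.0602
```

Run:
```python
from h import *
cv2.imwrite('pics/w4.png',grab_frame('wrist')); o=get_obs(); print(o['joints'],o['grip_width'])
print(rel([.5565,-.219,.019],toolR(-.03-np.pi/2)))
```

```text
[-0.36826853  0.65676732  0.91234942  1.88133752 -0.64746489  0.92945343
 -0.74722906] 0.059898087096617154
[ 0.0004 -0.001   0.      0.1029 -0.0008  0.0011]
```

View pics/w4.png

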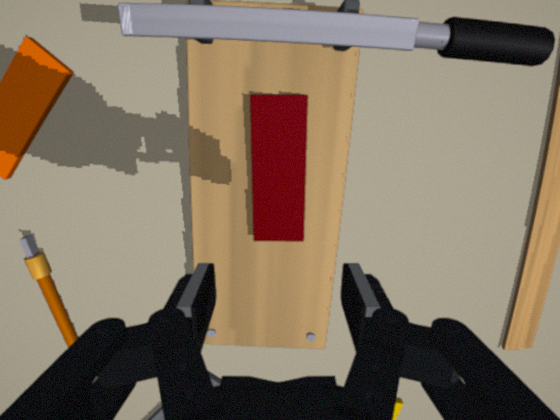

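The jaws straddle the strip line: strip (250–307, 95–240), fingers at 205 and 352, and the bar is up at the top. The camera sits on the bar side, so I'll check its clearance first.

Run:
```python
from h import *
ci=camera_info('wrist'); R=cv2.Rodrigues(ci['rvec'])[0]; c=-R.T@ci['tvec']; print(c, w2b(c), c-get_obs()['tcp_pos'])
```

```text
[ 0.63874937 -0.22168412  0.26414735] [ 0.04931956 -0.00441543  0.26414735] [ 0.08124661 -0.00182019  0.14227086]
```

>>> {"fn": "apply_moves", "kwargs": {"series": "0 0 0 0.04 -0.001 -0.004 0.7;0 0 0 0.075 -0.001 -0.007 0.7;0 0 0 0.095 -0.001 -0.007 0.7;0 0 0 0.103 -0.001 -0.007 0.7;0 0 0 0.103 -0.001 -0.007 0.7"}}

```text
clock: 10.25
tcp_pos: [0.5643, -0.2192, 0.0187]
orientation: [-2.207, 0.034, 2.206]
contact_force: [-0.0, 0.3, 0.4]
grip_width: 0.0593
```

>>> {"fn": "apply_moves", "kwargs": {"series": "0 0 0 0 0 0 0.5;0 0 0 0 0 0 0.3;0 0 0 0 0 0 0.3;0 0 0 0 0 0 0.3;0 0 0 0 0 0 0.3", "force": 25}}

```text
clock: 10.88
tcp_pos: [0.565, -0.2194, 0.0196]
orientation: [-2.208, 0.034, 2.204]
contact_force: [-1.1, 0.0, 6.8]
grip_width: 0.039
```

Run:
```python
from h import *
cv2.imwrite('pics/w5.png',grab_frame('wrist')); o=get_obs(); print(o['tcp_pos'],o['grip_width'],o['contact_force'])
```

```text
[ 0.56496093 -0.21941238  0.01957389] 0.039084385631991105 [-0.59641509  0.41035535  6.78402639]
```

View pics/w5.png

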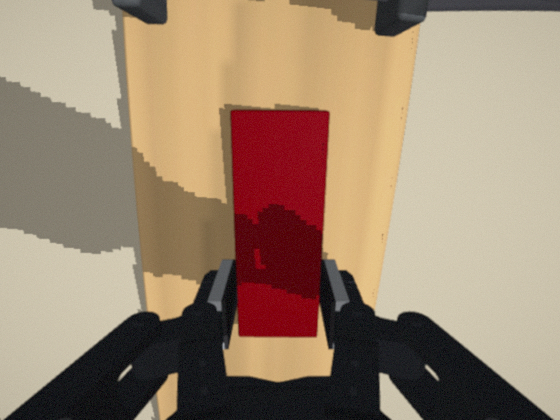

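The strip is held across its width, jaws at 39 mm, with the tips lightly on the board. I'll slide it forward now, easing up slightly and turning it straight to the board.

>>> {"fn": "apply_moves", "kwargs": {"series": "0 0 0 -0.0008 0 0 0.3;0.005 0 0 -0.0008 -0.001 0.008 0.3;0.01 0 0 -0.0008 -0.002 0.018 0.3;0.015 0 0 -0.0008 -0.004 0.028 0.3;0.02 0 0 -0.0008 -0.005 0.038 0.3;0.025 0 0 -0.0008 -0.006 0.048 0.3;0.03 0 0 -0.0008 -0.008 0.058 0.3;0.035 0 0 -0.0008 -0.009 0.068 0.3;0.04 0 0 -0.0008 -0.01 0.078 0.3;0.045 0 0 -0.0008 -0.011 0.086 0.3;0.05 0 0 -0.0008 -0.012 0.091 0.3;0.05 0 0 -0.0008 -0.012 0.091 0.3"}}

```text
clock: 12.42
tcp_pos: [0.4731, -0.2042, 0.0195]
orientation: [-2.181, 0.088, 2.179]
contact_force: [1.2, -0.7, 9.1]
grip_width: 0.0389
```

Run:
```python
from h import *
cv2.imwrite('pics/w6.png',grab_frame('wrist')); o=get_obs(); print(o['tcp_pos'],o['grip_width'],o['contact_force'])
```

```text
[ 0.47307074 -0.20428248  0.01949172] 0.039297403475151094 [ 2.31311363 -0.07461914  9.31501905]
```

View pics/w6.png

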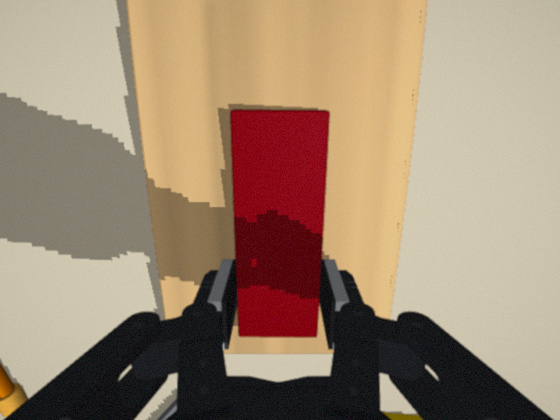

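The strip came along, straight and centred on the front of the board. I'll release, rise and check.

>>> {"fn": "apply_moves", "kwargs": {"series": "0 0 0 -0.0005 0 0 0.5;0 0 0 -0.0005 0 0 0.7;0 0 0 -0.0005 0 0 0.7;0 0 0 -0.0005 0 0 0.7;0 0 0 -0.03 0 0 0.7;0 0 0 -0.08 0 0 0.7;0 0 0 -0.14 0 0 0.7;0 0 0 -0.16 0 0 0.7;0 0 0 -0.16 0 0 0.7;0 0 0 -0.16 0 0 0.7"}}

```text
clock: 13.72
tcp_pos: [0.4729, -0.2034, 0.1778]
orientation: [-2.178, 0.086, 2.183]
contact_force: [0.0, 0.9, -0.3]
grip_width: 0.0597
```

Run:
```python
from h import *
setb(ORG,-.08)
ci=camera_info('wrist'); im=grab_frame('wrist'); cv2.imwrite('pics/w7.png',im); cv2.imwrite('pics/s7.png',grab_frame('scene'))
hsv=cv2.cvtColor(im,cv2.COLOR_BGR2HSV)
m=(((hsv[...,0]<8)|(hsv[...,0]>170))&(hsv[...,1]>150)).astype(np.uint8)
for c in cv2.findContours(m,0,cv2.CHAIN_APPROX_NONE)[0]:
    if cv2.contourArea(c)<500: continue
    P=plane(ci,c.reshape(-1,2),.026); r=cv2.minAreaRect((P[:,:2]*1000).astype(np.float32)); print(r, w2b([*np.array(r[0])/1000,.026]).round(4))
o=get_obs(); print(o['tcp_pos'],o['contact_force'],o['clock'])
```

```text
((495.58990478515625, -205.35415649414062), (39.311073303222656, 109.236328125), 84.8369369506836) [-0.0947  0.0001  0.026 ]
[ 0.47277885 -0.20368511  0.17769485] [ 0.52567268 -0.15142859 -0.56260488] 13.825
```

View pics/w7.png

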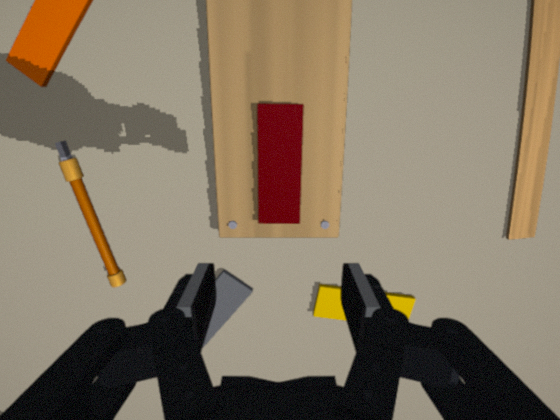

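View pics/s7.png

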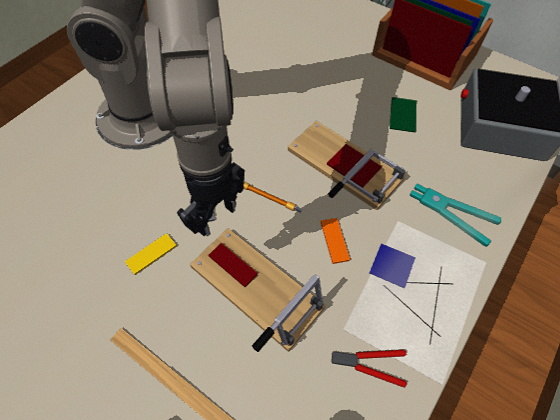

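The strip lies flat on the front of its board with its centre at x = -95 mm, y = 0. The bar is up at scene (305,305), the pane is untouched, and the gripper is clear.

```bash
python3 -c "
from bench import *
print(hand_in())"
```

```text
the job is handed in; nothing more can be done
None
```

I swung the clamp bar up by its grip to about 1.4 rad and let go, and it stayed up. I then gripped the strip across its width, slid it about 90 mm forward along the board, released it and raised the arm clear. I handed the job in at 13.8 s.

**Last checks:**
- **Strip:** the final wrist picture puts its centre at (-95, 0) mm in the board's frame, lengthwise to about 0.01 rad, and it looks flat.
- **Bar and pane:** the scene picture shows the bar still up, and the wide pane looks unmoved by eye. I did not measure the pane.
- **Contact:** after release the tool force was close to zero.

**Irregularities:**
- **Lift:** the wrist saw about 24 N at the top of the swing.
- **Slide:** the fingertips rubbed the board with about 9 N.
- **Grasp point:** a sign slip made me grip the strip about 15 mm nearer its middle than intended, which did no harm.

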